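# Stamp a sample vial and hold it over the code reader

### The arm

A 6-joint arm with a two-finger parallel gripper is mounted at the origin on the work surface. World frame = base frame: x ahead of the robot, y to its left, z up, the work surface at z = 0. Lengths are in m, angles in rad, forces in N, time in s.
With the tool pointing down it reaches from about 0.3 to 0.775 m from the base axis. Payload 14.6 kg.
Tool frame: the origin (TCP) lies on the centre line of the jaws, within the pads' length; the fingertips stand ctrl.tcp_to_tips ahead of it and the grasp point (between the pads) lies 2 mm behind it (ctrl.tcp_to_tips is the distance from the TCP to the fingertips, in m); z points along the fingers, y is the line along which they close (so a half turn about z gives the same grasp; the last joint's range is limited). The gripper opens to 94 mm and grips with 3 to 60 N. Pads are 16 mm wide; open, the fingers measure 119 mm over their backs; the gripper's body (75 mm by 177 mm) begins 78 mm behind the grasp point.
Start: joints at [-1.267, 0.3, 1.521, -0, 1.321, -0.067], TCP at [0.199, -0.513, 0.222] pointing down, gripper open.
Joint ranges: [-3.03, 3.03], [-0.79, 2.21], [0.23, 2.52], [-1.04, 4.18], [0, 3.07], [-2.55, 2.55]. Speed limits (rad/s): [2.22, 2.22, 2.57, 3.14, 3.14, 3.14].

### API

Orientations are given as [roll, pitch, yaw] about the fixed x, y, z axes, in that order (R = Rz(yaw) Ry(pitch) Rx(roll)).
In Python, from station import telemetry, viewer, hand_in, ctrl gives the robot as it stands.
- The arm moves only by the tool step_arm, never from a script. Its argument "plan" is a list of rows, each an object of numbers: "dx", "dy", "dz": the shift along the tool's x, y, z scaled (see below); "rx", "ry", "rz": the turn, a rotation vector about the tool's x, y, z scaled (see below); "claw": the closure, from 0 (fully open) to 1 (shut). In form: [{"dx": .., "dy": .., "dz": .., "rx": .., "ry": .., "rz": .., "claw": ..}, ...]. A call has 1 to 10 rows; each row shifts and turns the commanded pose from where the row before left it, along the tool's axes as they then stand; what a row does not reach is not made up. The controller multiplies each number of a shift by 0.1 m and each number of a turn by 90 degrees. A row lasts 1/10 s, in which the tool goes at most 50 mm and 8.59 degrees, less where a joint would pass 70% of its speed; a pose out of reach is approached as far as the arm can. A call with a number of a shift or a turn outside -1 to 1 is refused whole. A call with a gripper value outside its range is refused whole. The fingers move at their own pace and stop on an object; "grip_force" is the grip in N (left out, the last holds). Time passes only in rows, so rows that do not move let the fingers close. It gives the time, the measured TCP pose, the force, the opening and the grip force at its end, in the units of the state.
- telemetry.get_obs(): the state, without advancing time (a new reading comes with each control period).
- viewer.camera(name): name is "scene" or "side" or "wrist"; returns a dict with "img" (400x640x3 uint8, red, green, blue), "z_map" (400x640 float32, m along the optical axis (not along the pixel's ray), 0 where there is no reading), "fx", "fy", "cx", "cy" (pixels), "R" (3x3) and "t" (3): a world point X has camera coordinates R X + t; the wrist camera has in their place "tool_from_camera" (4x4, takes a point from camera to tool coordinates, whose origin is the TCP and whose axes are the flange's). Camera axes: x right, y down, z forward; pixel columns grow to the right and rows downward; lengths in m; the calibration is good to about 2 mm. A picture is of the moment at which its call begins: read the wrist's pose just before it.
- hand_in(): hands the job in; it is judged then, once.
Trained networks look in a picture, given as the dict that the camera call returned (one of the last four; its "shot" number tells which), for a name from the list of things; names that differ only in an ending like _2 or _b are one class to them, and where a whole thing is asked for, a point or a joint stands for the part that bears it (a point fixed in the world has none). Each returns a list of dicts, best first, with "score" (0 to 1); they miss things now and then, are a little off and sometimes report something else, mostly with a low value. They report only what shows in the picture. A call takes as long as a camera call. They do not tell look-alikes from the thing itself.
- viewer.recognise(target, picture): "rect" ([left, top, right, bottom] in pixels, round what is visible of it).
The state is a dict: "time_s": time; "qpos": joint angles; "joint_vel": joint speeds; "tau": joint torques, N m; "ee_pos": TCP position; "eef_rot": TCP orientation; "force": force on the tool from outside, world axes, zero at the start; "moment": the same for the moment, N m; "grip_width": finger opening in m; "grip_force": force on a finger pad.
Only numpy, scipy, OpenCV 4.12 (cv2) and the standard library are available. Lean on these libraries where they do the work, as an engineer would, in place of code of your own. Each camera call takes 0.05 s, during which the arm holds its last target. There are 200 camera calls.

### The job

Stamp a code under the vial that stands in the code press: leaving the vial in its nest, pull the press's hand lever towards the robot all the way to its stop, then ease it slowly back home without letting it fly. Then lift the vial out, carry it upright across the middle of the bench, higher than the tops of the tubes in the rack there, and finish holding it still and upright, centred over the dark window of the code reader with its underside hovering about 8 mm above the glass. The vial must never touch the reader, the other loose things on the bench stay where they are, and the program ends with the gripper still holding the vial there.

Things in the scene. Friction and masses are not known exactly. Their poses are not given: they have to be found in the camera images.
- press_lever (a joint): hand lever of the code press, rad: 0 = home (leaning 0.42 rad from upright towards the press's +x, away from the robot), 1.05 = end stop (leaning 0.63 rad towards the press's -x, the robot's side). Sprung towards home: the pull at the handle grows from about 3.5 N at home to 10 N at the stop, and the hinge is damped (0.4 N m s/rad); let go far from home, it flies back
- lever_grip (a point): middle of the lever's white round handle bar, to take hold of: 18 mm thick, 66 mm long, level along the press's y, joined to the thin lever arm only at its -y end (38 mm from this point), free underneath. It runs on a circle of radius 130 mm about lever_pivot in the press's x-z plane; at home it is 53 mm to +x of and 119 mm above the pivot
- lever_pivot (a point): point on the lever's hinge axis (parallel to the press's y), 50 mm above the bench, level in y with lever_grip: 20 mm in x and 118 mm in y from the nest's axis, in the press's axes; fixed
- press: grey hand-lever code press fixed to the bench, which stamps a code into the underside of the vial in its nest: housing 130 (x) x 110 (y) x 36 mm tall, y from -90 to +20 mm, with a round steel nest on top at (0, -40 mm) and a lever on its +y side. Origin on the bench under the housing's middle in x; its -x side faces the robot, z up
- nest_floor (a point): centre of the nest's floor, on which the vial stands, 40 mm above the bench; the nest's rim is 10 mm higher than this floor and 36 mm across outside, its bore 25 mm
- vial: the capped glass vial standing in the press's nest: 23 mm across, 75 mm tall (straight glass to 56 mm, then a shoulder to a 20 mm wide metal cap from 62 mm up), about 40 g; origin at the centre of its underside, z along its axis up to the cap
- reader: white code reader, a box 110 (x) x 100 (y) x 55 mm tall, fixed to the bench, with a round dark window in the middle of its flat top; origin at the centre of its underside
- window (a point): centre of the reader's window (dark glass disc 31 mm across, flush with the top, 55 mm above the bench, z up)
- tube_rack: green tube rack 160 x 66 x 50 mm holding capped 15 ml tubes, 120 mm tall in all, in the middle between press and reader, long side along its x; origin at the centre of its underside; bystander
- tip_box: closed cream plastic box, 88 (x) x 125 (y) x 72 mm tall; origin at the centre of its underside; bystander
- reagent_bottle: amber bottle, 72 mm across, 155 mm tall, origin at the centre of its underside; bystander
- beaker: empty glass beaker, 68 mm across, 85 mm tall, origin at the centre of its underside; bystander
- cap_jar: glass jar with white lid, 60 mm across, 60 mm tall, origin at the centre of its underside; bystander
- spare_vial: a shorter vial, 23 mm across and 48 mm tall, standing on the bench; origin at the centre of its underside; bystander
Mind the look-alikes: they are no part of the job. Leave any pink or purple look-alike of the reader alone.

How it is judged:
By the outcome, as a careful person would: the job done as asked, in the order asked, and still so for the second after the job is handed in, while the arm keeps its last pose, push and grip.
It also fails if it takes over 69 s, if anything falls off the work surface, if the arm or the gripper's body presses on something with over 40 N, if the wrist force passes 120 N, or if a joint passes its speed limit or range.

## Working session

There is one attempt and no reset: what is moved stays moved. The work goes in short steps, Python scripts to look and compute and a tool call to move; the robot and the scene stay as the last step left them, time stands still between calls to the robot, and variables do not carry over. Pictures are saved under pics/ and viewed, at most 10 in all, crops included, and the job is handed in when it is done.

Besides the shell and the picture viewer there is one more tool, called by a JSON object that holds its "fn" and its "kwargs". step_arm: Moves the arm, as the interface text tells. Shifts and turns lie within -1 to 1; 1 stands for 0.1 m of shift or 90 degrees of turn. Its arguments: {"type":"object","properties":{"plan":{"type":"array"},"grip_force":{"type":"number"}},"required":["plan"]}

```bash
ls; mkdir -p pics
cat > h.py <<'E'
import numpy as np,cv2
from station import telemetry,viewer,ctrl
def cloud(p):
    z=p["z_map"];v,u=np.mgrid[:400,:640]
    c=np.stack([(u-p["cx"])/p["fx"]*z,(v-p["cy"])/p["fy"]*z,z],-1)
    return (c-p["t"])@p["R"],z>0
def rec(p,names):
    P,ok=cloud(p)
    for n in names:
        for d in viewer.recognise(n,p)[:3]:
            l,t,r,b=[int(x) for x in d["rect"]]
            m=P[(t+b)//2,(l+r)//2]
            print(n,round(d["score"],2),[l,t,r,b],m.round(3))
E
python3 - <<'E'
from h import *
print(ctrl.tcp_to_tips); o=telemetry.get_obs(); print({k:np.round(v,3).tolist() for k,v in o.items()})
ims=[]
for n in["scene","side"]:
    p=viewer.camera(n); cv2.imwrite(f"pics/{n}0.png",p["img"][...,::-1]); print(n,p["R"].round(3).tolist(),p["t"],p["fx"])
    np.savez(f"{n}0.npz",**{k:v for k,v in p.items()})
    rec(p,["vial","press","reader","tube_rack","lever_grip","window","spare_vial","tip_box","reagent_bottle","beaker","cap_jar"])
E
```

```text
pics
0.017
{'time_s': 0.0, 'qpos': [-1.267, 0.3, 1.522, -0.0, 1.321, -0.067], 'joint_vel': [-0.001, 0.002, -0.001, -0.0, -0.002, 0.0], 'tau': [-0.0, -53.181, -35.274, 0.071, 0.024, -0.0], 'ee_pos': [0.199, -0.512, 0.222], 'eef_rot': [-3.14, -0.0, 0.371], 'force': [0.696, -0.805, -0.073], 'moment': [0.027, 0.024, 0.014], 'grip_force': 0.0, 'grip_width': 0.094}
scene [[0.497, 0.868, 0.003], [0.551, -0.313, -0.773], [-0.67, 0.386, -0.634]] [-0.25440578 -0.17302925  1.43273408] 415.04505515025687
vial 0.53 [218, 234, 233, 262] [ 0.492 -0.253  0.09 ]
press 0.72 [201, 222, 295, 299] [ 0.502 -0.207  0.034]
reader 0.93 [303, 165, 353, 207] [0.364 0.094 0.052]
reader 0.75 [373, 185, 429, 233] [0.55  0.212 0.055]
reader 0.62 [354, 136, 397, 174] [0.298 0.304 0.053]
tube_rack 0.68 [310, 202, 365, 282] [ 0.589 -0.012  0.075]
lever_grip 0.89 [258, 218, 297, 252] [ 0.423 -0.098 -0.001]
window 0.93 [376, 186, 426, 233] [0.55  0.212 0.055]
window 0.76 [350, 136, 391, 175] [0.29  0.29  0.053]
window 0.57 [306, 167, 353, 206] [0.365 0.096 0.053]
spare_vial 0.4 [311, 208, 314, 225] [0.432 0.004 0.029]

[... 498 characters left out ...]
65, 310] [ 0.478 -0.263  0.116]
reader 0.79 [295, 172, 339, 203] [0.514 0.19  0.054]
reader 0.74 [242, 193, 290, 233] [0.335 0.057 0.056]
reader 0.52 [247, 165, 255, 192] [0.308 0.283 0.056]
tube_rack 0.87 [317, 192, 377, 238] [0.57  0.011 0.052]
lever_grip 0.72 [340, 202, 365, 253] [ 0.575 -0.034  0.038]
window 0.93 [297, 173, 339, 207] [0.516 0.184 0.045]
window 0.72 [243, 193, 288, 232] [0.333 0.067 0.053]
spare_vial 0.17 [376, 177, 408, 232] [ 0.694 -0.024  0.098]
tip_box 0.78 [289, 149, 313, 179] [0.486 0.341 0.064]
reagent_bottle 0.71 [377, 176, 406, 232] [ 0.691 -0.026  0.1  ]
beaker 0.74 [356, 171, 373, 197] [0.663 0.16  0.067]
cap_jar 0.93 [336, 306, 362, 342] [ 0.466 -0.43   0.055]
```

Run:
```python
import cv2
for n,(a,b,c,d) in dict(scene=(130,120,480,320),side=(220,130,440,350)).items():
    i=cv2.imread(f"pics/{n}0.png")[b:d,a:c]; k=800/(c-a) if n=="scene" else 600/(d-b)
    k=min(k,600/(d-b)); cv2.imwrite(f"pics/{n}0c.png",cv2.resize(i,None,fx=k,fy=k,interpolation=2)); print(k)
```

```text
2.2857142857142856
2.727272727272727
```

View pics/scene0c.png

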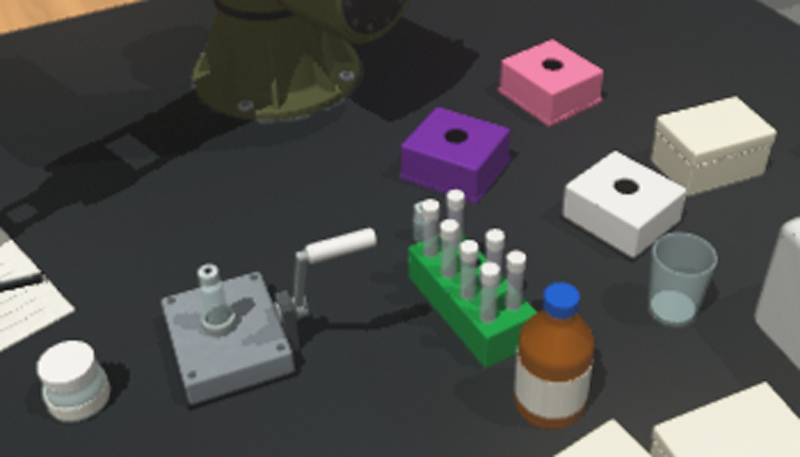

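View pics/side0c.png

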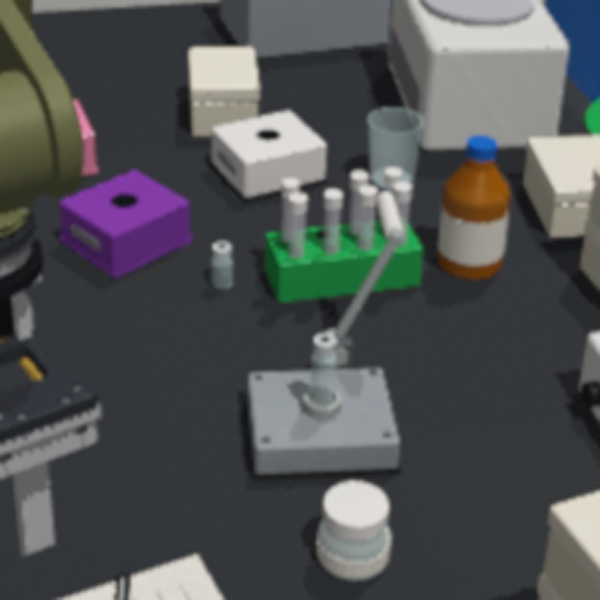

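The first picture (scene) shows the press with the vial at pixel (222,248) and the white lever bar from (265,229) to (294,223). The rack is at about (338,240). There are three readers: white (403,207), purple (330,185) and pink (371,155). The white one fits the description; pink and purple are the look-alikes. The side view agrees, with the spare vial at (301,227) and the white reader at (318,187).

```bash
cat > m.py <<'E'
from h import *
def go(p,name):
    P,ok=cloud(p); x,y,z=P[...,0],P[...,1],P[...,2]
    box=lambda a,b,c,d,e,f: ok&(x>a)&(x<b)&(y>c)&(y<d)&(z>e)&(z<f)
    def rect(m,n):
        r=cv2.minAreaRect((P[m][:,:2]*1000).astype(np.float32)); print(name,n,m.sum(),[np.round(q,1) for q in r], "zmed",np.median(z[m]).round(4))
    rect(box(.38,.62,-.36,-.12,.030,.0395),"press top")
    rect(box(.45,.65,.1,.31,.050,.060),"reader top")
    m=box(.45,.65,.1,.31,.045,.062)&(p["img"].max(-1)<70)
    print(" window",P[m].mean(0).round(4),m.sum())
    m=box(.40,.56,-.33,-.18,.085,.125)
    print(" vial",m.sum(),P[m].min(0).round(3),P[m].max(0).round(3)); t=m&(z>.111); print("  cap top",P[t].mean(0).round(4),P[t].min(0).round(3),P[t].max(0).round(3))
    m=box(.45,.62,-.22,-.03,.145,.20)&(p["img"].min(-1)>140)
    q=P[m]; c=q.mean(0); d=np.linalg.svd(q-c)[2][0]; s=(q-c)@d
    print(" handle",m.sum(),c.round(4),d.round(3),(c+d*s.min()).round(4),(c+d*s.max()).round(4))
    m=box(.42,.72,-.1,.1,.1,.14); print(" tubes",P[m].min(0).round(3),P[m].max(0).round(3))
    rect(box(.42,.72,-.1,.1,.044,.054),"rack")
if __name__=="__main__":
    for n in["scene","side"]:
        go(dict(np.load(f"{n}0.npz")),n)
E
python3 m.py
```

```text
scene press top 1638 [array([ 482.2, -244.9]), array([121.7, 131.6]), np.float64(84.0)] zmed 0.0345
scene reader top 925 [array([555.9, 241.7]), array([182.6, 115.8]), np.float64(3.6)] zmed 0.0528
 window [0.5265 0.2384 0.0534] 44
 vial 156 [ 0.472 -0.267  0.085] [ 0.549 -0.18   0.125]
  cap top [ 0.4944 -0.2402  0.1145] [ 0.472 -0.264  0.111] [ 0.549 -0.181  0.125]
 handle 224 [ 0.57   -0.1501  0.1726] [0.129 0.992 0.003] [ 0.565  -0.1887  0.1725] [ 0.5746 -0.1149  0.1727]
 tubes [ 0.496 -0.027  0.1  ] [0.72  0.036 0.139]
scene rack 699 [array([5.712e+02, 1.000e-01]), array([296.2,  67.4]), np.float64(1.2)] zmed 0.0482
side press top 1295 [array([ 480.1, -251.5]), array([116.6, 130.3]), np.float64(84.3)] zmed 0.0354
side reader top 481 [array([556.7, 235.3]), array([124.3, 189.4]), np.float64(88.5)] zmed 0.0535
 window [0.5271 0.2401 0.0552] 13
 vial 172 [ 0.469 -0.27   0.085] [ 0.545 -0.18   0.124]
  cap top [ 0.499  -0.2341  0.1154] [ 0.47  -0.268  0.111] [ 0.545 -0.18   0.124]
 handle 88 [ 0.5652 -0.1536  0.1751] [0.09  0.995 0.038] [ 0.5622 -0.1874  0.1738] [ 0.5685 -0.1176  0.1765]
 tubes [ 0.496 -0.033  0.1  ] [0.72  0.027 0.14 ]
side rack 536 [array([570.5,  -3.5]), array([296.2,  72.8]), np.float64(1.1)] zmed 0.0487
```

{"fn": "step_arm", "kwargs": {"plan": [{"rz": -0.087, "dz": -0.1, "claw": 0}, {"rz": -0.087, "claw": 0}, {"rz": -0.087, "claw": 0}, {"rz": -0.087, "claw": 0}, {"rz": -0.087, "claw": 0}, {"rz": -0.087, "claw": 0}, {"rz": -0.087, "claw": 0}, {"rz": -0.087, "claw": 0}]}}

```text
$.plan[0]: bad value
```

{"fn": "step_arm", "kwargs": {"plan": [{"dx": 0.29, "dy": 0.27, "dz": -0.08, "claw": 0}, {"dx": 0.29, "dy": 0.27, "dz": -0.08, "claw": 0}, {"dx": 0.29, "dy": 0.27, "dz": -0.08, "claw": 0}, {"dx": 0.29, "dy": 0.27, "dz": -0.08, "claw": 0}, {"dx": 0.29, "dy": 0.27, "dz": -0.08, "claw": 0}, {"dx": 0.29, "dy": 0.27, "dz": -0.08, "claw": 0}, {"dx": 0.29, "dy": 0.27, "dz": -0.08, "claw": 0}, {"dx": 0.29, "dy": 0.27, "dz": -0.08, "claw": 0}, {"dx": 0.29, "dy": 0.27, "dz": -0.08, "claw": 0}, {"dx": 0.29, "dy": 0.27, "dz": -0.08, "claw": 0}]}}

```text
$.plan[0]: bad value
```

{"fn": "step_arm", "kwargs": {"plan": [{"claw": 0}, {"claw": 0}]}}

```text
$.plan[0]: bad value
```

```bash
cat >> h.py <<'E'
from scipy.spatial.transform import Rotation as Ro
def wrist(save):
    o=telemetry.get_obs(); p=viewer.camera("wrist"); W=np.eye(4)
    W[:3,:3]=Ro.from_euler("xyz",o["eef_rot"]).as_matrix(); W[:3,3]=o["ee_pos"]
    M=np.linalg.inv(W@p["tool_from_camera"]); p["R"]=M[:3,:3]; p["t"]=M[:3,3]
    cv2.imwrite(f"pics/{save}.png",p["img"][...,::-1]); np.savez(save+".npz",**p)
    print({k:np.round(o[k],4).tolist() for k in("time_s","ee_pos","eef_rot","force","qpos")}); return p
E
python3 - <<'E'
from h import *; import m
p=wrist("w1"); print(p["tool_from_camera"].round(3).tolist()); m.go(p,"w"); rec(p,["vial","lever_grip","press","nest_floor"])
E
```

```text
{'time_s': 1.2, 'ee_pos': [0.1993, -0.5126, 0.2224], 'eef_rot': [-3.1415, 0.0, 0.3708], 'force': [0.2075, 0.1483, -0.0578], 'qpos': [-1.2666, 0.2999, 1.521, -0.0, 1.3207, -0.0666]}
[[0.001, -0.967, -0.254, 0.074], [1.0, 0.001, 0.001, 0.0], [-0.001, -0.254, 0.967, -0.164], [0.0, 0.0, 0.0, 1.0]]
w press top 0 [array([0., 0.]), array([0., 0.]), np.float64(0.0)] zmed nan
w reader top 0 [array([0., 0.]), array([0., 0.]), np.float64(0.0)] zmed nan
 window [nan nan nan] 0
  return _methods._mean(a, axis=axis, dtype=dtype,
  ret = ret.dtype.type(ret / rcount)
m.py:10: RuntimeWarning: Mean of empty slice.
  print(" window",P[m].mean(0).round(4),m.sum())
  ret = um.true_divide(
Traceback (most recent call last):
  File "m.py", line 12, in go
    print(" vial",m.sum(),P[m].min(0).round(3),P[m].max(0).round(3)); t=m&(z>.111); print("  cap top",P[t].mean(0).round(4),P[t].min(0).round(3),P[t].max(0).round(3))
                          ~~~~~~~~^^^
ValueError: zero-size array to reduction operation minimum which has no identity
```

View pics/w1.png

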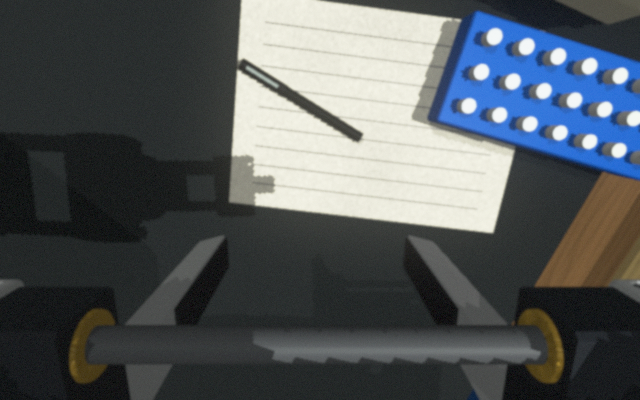

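The wrist picture shows only the notepad, because the moves were refused: every row needs all of its fields.

{"fn": "step_arm", "kwargs": {"plan": [{"dx": 0, "dy": 0, "dz": -0.1, "rx": 0, "ry": 0, "rz": -0.087, "claw": 0}, {"dx": 0, "dy": 0, "dz": 0, "rx": 0, "ry": 0, "rz": -0.087, "claw": 0}, {"dx": 0, "dy": 0, "dz": 0, "rx": 0, "ry": 0, "rz": -0.087, "claw": 0}, {"dx": 0, "dy": 0, "dz": 0, "rx": 0, "ry": 0, "rz": -0.087, "claw": 0}, {"dx": 0, "dy": 0, "dz": 0, "rx": 0, "ry": 0, "rz": -0.087, "claw": 0}, {"dx": 0, "dy": 0, "dz": 0, "rx": 0, "ry": 0, "rz": -0.087, "claw": 0}, {"dx": 0, "dy": 0, "dz": 0, "rx": 0, "ry": 0, "rz": -0.087, "claw": 0}, {"dx": 0, "dy": 0, "dz": 0, "rx": 0, "ry": 0, "rz": -0.087, "claw": 0}]}}

```text
time_s: 2.05
ee_pos: [0.1993, -0.5126, 0.2325]
eef_rot: [3.142, -0.0, 1.47]
force: [1.4, -0.4, -0.5]
grip_width: 0.0938
grip_force: 0.0
```

{"fn": "step_arm", "kwargs": {"plan": [{"dx": 0.29, "dy": 0.27, "dz": -0.08, "rx": 0, "ry": 0, "rz": 0, "claw": 0}, {"dx": 0.29, "dy": 0.27, "dz": -0.08, "rx": 0, "ry": 0, "rz": 0, "claw": 0}, {"dx": 0.29, "dy": 0.27, "dz": -0.08, "rx": 0, "ry": 0, "rz": 0, "claw": 0}, {"dx": 0.29, "dy": 0.27, "dz": -0.08, "rx": 0, "ry": 0, "rz": 0, "claw": 0}, {"dx": 0.29, "dy": 0.27, "dz": -0.08, "rx": 0, "ry": 0, "rz": 0, "claw": 0}, {"dx": 0.29, "dy": 0.27, "dz": -0.08, "rx": 0, "ry": 0, "rz": 0, "claw": 0}, {"dx": 0.29, "dy": 0.27, "dz": -0.08, "rx": 0, "ry": 0, "rz": 0, "claw": 0}, {"dx": 0.29, "dy": 0.27, "dz": -0.08, "rx": 0, "ry": 0, "rz": 0, "claw": 0}, {"dx": 0, "dy": 0, "dz": 0, "rx": 0, "ry": 0, "rz": 0, "claw": 0}, {"dx": 0, "dy": 0, "dz": 0, "rx": 0, "ry": 0, "rz": 0, "claw": 0}]}}

```text
time_s: 3.05
ee_pos: [0.439, -0.3046, 0.2963]
eef_rot: [-3.141, 0.0, 1.466]
force: [-0.6, 0.1, -0.3]
grip_width: 0.0939
grip_force: 0.0
```

Run:
```python
from h import *
p=wrist("w2"); rec(p,["vial","lever_grip","press","nest_floor"])
```

```text
{'time_s': 3.05, 'ee_pos': [0.439, -0.3046, 0.2963], 'eef_rot': [-3.1414, 0.0001, 1.4656], 'force': [-0.6379, 0.0588, -0.2697], 'qpos': [-0.6751, 0.2184, 1.4524, -0.0002, 1.4709, -0.5699]}
vial 0.62 [337, 121, 360, 141] [ 0.475 -0.255  0.116]
lever_grip 0.65 [366, 1, 479, 53] [ 0.58  -0.153  0.   ]
press 0.77 [291, 0, 480, 169] [ 0.526 -0.213  0.037]
nest_floor 0.56 [289, 1, 481, 171] [ 0.526 -0.215  0.039]
```

View pics/w2.png

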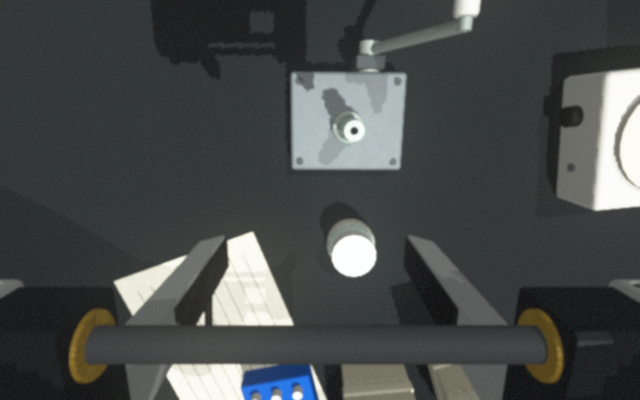

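The wrist picture shows the vial's cap at (352,130) in its nest. The press is square to the image, so the yaw fits, and the bar is cut off at (468,5). I'll move on and measure both.

{"fn": "step_arm", "kwargs": {"plan": [{"dx": 0.25, "dy": 0.3, "dz": 0, "rx": 0, "ry": 0, "rz": 0, "claw": 0}, {"dx": 0.25, "dy": 0.3, "dz": 0, "rx": 0, "ry": 0, "rz": 0, "claw": 0}, {"dx": 0.25, "dy": 0.3, "dz": 0, "rx": 0, "ry": 0, "rz": 0, "claw": 0}, {"dx": 0, "dy": 0, "dz": 0, "rx": 0, "ry": 0, "rz": 0, "claw": 0}, {"dx": 0, "dy": 0, "dz": 0, "rx": 0, "ry": 0, "rz": 0, "claw": 0}]}}

```text
time_s: 3.8
ee_pos: [0.5361, -0.2402, 0.296]
eef_rot: [-3.141, -0.0, 1.464]
force: [-0.6, -0.5, -0.2]
grip_width: 0.0941
grip_force: 0.0
```

```bash
cat > m2.py <<'E'
from h import *
def go(p,save=None):
    P,ok=cloud(p); x,y,z=P[...,0],P[...,1],P[...,2]; g=p["img"].min(-1)
    box=lambda a,b,c,d,e,f: ok&(x>a)&(x<b)&(y>c)&(y<d)&(z>e)&(z<f)
    mid=lambda m:np.r_[(np.percentile(P[m][:,:2],3,0)+np.percentile(P[m][:,:2],97,0))/2,np.median(z[m])].round(4)
    m=box(.44,.52,-.3,-.21,.108,.122); 
    if m.any(): print("cap",m.sum(),mid(m),(np.ptp(P[m],0)).round(4))
    m=box(.38,.62,-.36,-.12,.030,.0385); print("press",[np.round(q,1) for q in cv2.minAreaRect((P[m][:,:2]*1000).astype(np.float32))])
    m=box(.44,.64,-.25,-.03,.14,.20)&(g>110)
    if m.sum()>9:
        r=cv2.minAreaRect((P[m][:,:2]*1000).astype(np.float32)); print("handle",m.sum(),[np.round(q,1) for q in r],np.percentile(z[m],[50,98]).round(4), mid(m))
E
python3 - <<'E'
from h import *; import m2
m2.go(dict(np.load("w2.npz")))
p=wrist("w3"); m2.go(p); rec(p,["vial","lever_grip"])
E
```

```text
cap 357 [ 0.4796 -0.2543  0.1164] [0.0191 0.0188 0.011 ]
press [array([ 481.1, -243.2]), array([122.2, 130.4]), np.float64(83.2)]
handle 600 [array([ 558.4, -177.8]), array([21.4, 22.4]), np.float64(78.9)] [0.1755 0.1796] [ 0.5614 -0.1779  0.1755]
{'time_s': 3.8, 'ee_pos': [0.5361, -0.2402, 0.296], 'eef_rot': [-3.1407, -0.0001, 1.4644], 'force': [-0.6425, -0.476, -0.2261], 'qpos': [-0.4835, 0.3433, 1.2951, -0.0002, 1.504, -0.3771]}
cap 331 [ 0.4805 -0.2539  0.1165] [0.0191 0.0196 0.01  ]
press [array([ 480.4, -249.9]), array([110.4, 130.1]), np.float64(83.8)]
handle 1698 [array([ 566.5, -145.6]), array([64.2, 14.8]), np.float64(83.7)] [0.178  0.1799] [ 0.5665 -0.1456  0.178 ]
vial 0.91 [250, 183, 278, 218] [ 0.484 -0.248  0.116]
lever_grip 0.89 [283, 26, 356, 137] [ 0.551 -0.135  0.002]
```

View pics/w3.png

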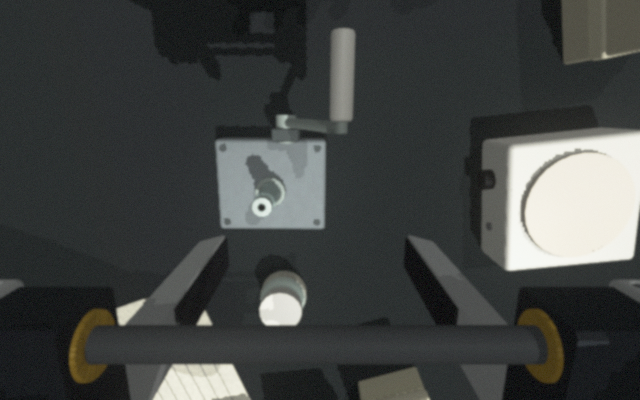

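The wrist picture shows the whole bar from (343,30) to (341,122) and the cap at (261,207). The measured bar centre is (0.566, -0.145, 0.169), the nest axis is (0.480, -0.254), and the press yaw is about -6.2°. These agree with the stated geometry. Next I go over the bar and down.

{"fn": "step_arm", "kwargs": {"plan": [{"dx": 0.33, "dy": 0.07, "dz": 0, "rx": 0, "ry": 0, "rz": 0, "claw": 0}, {"dx": 0.33, "dy": 0.07, "dz": 0, "rx": 0, "ry": 0, "rz": 0, "claw": 0}, {"dx": 0.33, "dy": 0.06, "dz": 0, "rx": 0, "ry": 0, "rz": 0, "claw": 0}, {"dx": 0, "dy": 0, "dz": 0, "rx": 0, "ry": 0, "rz": 0, "claw": 0}, {"dx": 0, "dy": 0, "dz": 0.25, "rx": 0, "ry": 0, "rz": 0, "claw": 0}, {"dx": 0, "dy": 0, "dz": 0.25, "rx": 0, "ry": 0, "rz": 0, "claw": 0}, {"dx": 0, "dy": 0, "dz": 0.25, "rx": 0, "ry": 0, "rz": 0, "claw": 0}, {"dx": 0, "dy": 0, "dz": 0.25, "rx": 0, "ry": 0, "rz": 0, "claw": 0}, {"dx": 0, "dy": 0, "dz": 0.2, "rx": 0, "ry": 0, "rz": 0, "claw": 0}, {"dx": 0, "dy": 0, "dz": 0.08, "rx": 0, "ry": 0, "rz": 0, "claw": 0}]}}

```text
time_s: 4.95
ee_pos: [0.5655, -0.1448, 0.1668]
eef_rot: [-3.139, -0.0, 1.463]
force: [0.7, -0.0, -0.0]
grip_width: 0.0939
grip_force: 0.0
```

{"fn": "step_arm", "kwargs": {"plan": [{"dx": 0, "dy": 0, "dz": 0, "rx": 0, "ry": 0, "rz": 0, "claw": 0}, {"dx": 0, "dy": 0, "dz": 0, "rx": 0, "ry": 0, "rz": 0, "claw": 0}]}}

```text
time_s: 5.15
ee_pos: [0.5669, -0.1443, 0.1696]
eef_rot: [3.14, 0.0, 1.463]
force: [-0.3, -0.7, 0.3]
grip_width: 0.0943
grip_force: 0.0
```

Run:
```python
from h import *; import m2
o=telemetry.get_obs(); print(o["ee_pos"],o["eef_rot"],o["force"])
```

```text
[ 0.56687798 -0.14429324  0.16963348] [3.14016752e+00 3.48678505e-04 1.46346302e+00] [-0.26923079 -0.66461881  0.28166238]
```

{"fn": "step_arm", "kwargs": {"plan": [{"dx": 0, "dy": 0, "dz": 0.02, "rx": 0, "ry": 0, "rz": 0, "claw": 0.5}, {"dx": 0, "dy": 0, "dz": 0, "rx": 0, "ry": 0, "rz": 0, "claw": 0.7}, {"dx": 0, "dy": 0, "dz": 0, "rx": 0, "ry": 0, "rz": 0, "claw": 1}, {"dx": 0, "dy": 0, "dz": 0, "rx": 0, "ry": 0, "rz": 0, "claw": 1}, {"dx": 0, "dy": 0, "dz": 0, "rx": 0, "ry": 0, "rz": 0, "claw": 1}, {"dx": 0, "dy": 0, "dz": 0, "rx": 0, "ry": 0, "rz": 0, "claw": 1}, {"dx": 0, "dy": 0, "dz": 0, "rx": 0, "ry": 0, "rz": 0, "claw": 1}, {"dx": 0, "dy": 0, "dz": 0, "rx": 0, "ry": 0, "rz": 0, "claw": 1}], "grip_force": 25}}

```text
time_s: 5.95
ee_pos: [0.5667, -0.1436, 0.1665]
eef_rot: [3.142, 0.0, 1.464]
force: [0.3, 0.8, 0.3]
grip_width: 0.0335
grip_force: 0.0
```

{"fn": "step_arm", "kwargs": {"plan": [{"dx": 0, "dy": 0, "dz": 0, "rx": 0, "ry": 0, "rz": 0, "claw": 1}, {"dx": 0, "dy": 0, "dz": 0, "rx": 0, "ry": 0, "rz": 0, "claw": 1}, {"dx": 0, "dy": 0, "dz": 0, "rx": 0, "ry": 0, "rz": 0, "claw": 1}, {"dx": 0, "dy": 0, "dz": 0, "rx": 0, "ry": 0, "rz": 0, "claw": 1}]}}

```text
time_s: 6.35
ee_pos: [0.5664, -0.1436, 0.1664]
eef_rot: [-3.141, -0.0, 1.464]
force: [-5.8, 0.3, 0.5]
grip_width: 0.0175
grip_force: 25.0
```

```bash
python3 -c "
import numpy as np
t=.42-np.arange(0,23)*.05
for i in range(22): print(i+1,(1.3*(np.sin(t[i+1])-np.sin(t[i]))).round(4),(-1.3*(np.cos(t[i+1])-np.cos(t[i]))).round(4))
"
```

```text
1 -0.06 -0.025
2 -0.0612 -0.022
3 -0.0622 -0.0189
4 -0.0631 -0.0158
5 -0.0638 -0.0126
6 -0.0643 -0.0094
7 -0.0647 -0.0062
8 -0.0649 -0.0029
9 -0.065 0.0003
10 -0.0649 0.0036
11 -0.0646 0.0068
12 -0.0642 0.01
13 -0.0636 0.0132
14 -0.0629 0.0164
15 -0.062 0.0195
16 -0.0609 0.0226
17 -0.0597 0.0256
18 -0.0584 0.0286
19 -0.0569 0.0314
20 -0.0552 0.0342
21 -0.0535 0.037
22 -0.0515 0.0396
```

{"fn": "step_arm", "kwargs": {"plan": [{"dx": 0, "dy": -0.06, "dz": -0.025, "rx": 0, "ry": 0, "rz": 0, "claw": 1}, {"dx": 0, "dy": -0.061, "dz": -0.022, "rx": 0, "ry": 0, "rz": 0, "claw": 1}, {"dx": 0, "dy": -0.062, "dz": -0.019, "rx": 0, "ry": 0, "rz": 0, "claw": 1}, {"dx": 0, "dy": -0.063, "dz": -0.016, "rx": 0, "ry": 0, "rz": 0, "claw": 1}, {"dx": 0, "dy": -0.064, "dz": -0.013, "rx": 0, "ry": 0, "rz": 0, "claw": 1}, {"dx": 0, "dy": -0.064, "dz": -0.009, "rx": 0, "ry": 0, "rz": 0, "claw": 1}, {"dx": 0, "dy": -0.065, "dz": -0.006, "rx": 0, "ry": 0, "rz": 0, "claw": 1}]}}

```text
time_s: 7.05
ee_pos: [0.5251, -0.139, 0.1798]
eef_rot: [3.133, 0.001, 1.464]
force: [9.8, 0.7, 4.7]
grip_width: 0.0173
grip_force: 25.0
```

{"fn": "step_arm", "kwargs": {"plan": [{"dx": 0, "dy": -0.065, "dz": -0.003, "rx": 0, "ry": 0, "rz": 0, "claw": 1}, {"dx": 0, "dy": -0.065, "dz": 0, "rx": 0, "ry": 0, "rz": 0, "claw": 1}, {"dx": 0, "dy": -0.065, "dz": 0.004, "rx": 0, "ry": 0, "rz": 0, "claw": 1}, {"dx": 0, "dy": -0.065, "dz": 0.007, "rx": 0, "ry": 0, "rz": 0, "claw": 1}, {"dx": 0, "dy": -0.064, "dz": 0.01, "rx": 0, "ry": 0, "rz": 0, "claw": 1}, {"dx": 0, "dy": -0.064, "dz": 0.013, "rx": 0, "ry": 0, "rz": 0, "claw": 1}, {"dx": 0, "dy": -0.063, "dz": 0.016, "rx": 0, "ry": 0, "rz": 0, "claw": 1}]}}

```text
time_s: 7.75
ee_pos: [0.4801, -0.1343, 0.1747]
eef_rot: [3.134, 0.001, 1.464]
force: [10.5, 1.6, 7.1]
grip_width: 0.0174
grip_force: 25.0
```

{"fn": "step_arm", "kwargs": {"plan": [{"dx": 0, "dy": -0.062, "dz": 0.02, "rx": 0, "ry": 0, "rz": 0, "claw": 1}, {"dx": 0, "dy": -0.061, "dz": 0.023, "rx": 0, "ry": 0, "rz": 0, "claw": 1}, {"dx": 0, "dy": -0.06, "dz": 0.026, "rx": 0, "ry": 0, "rz": 0, "claw": 1}, {"dx": 0, "dy": -0.058, "dz": 0.029, "rx": 0, "ry": 0, "rz": 0, "claw": 1}, {"dx": 0, "dy": -0.057, "dz": 0.031, "rx": 0, "ry": 0, "rz": 0, "claw": 1}, {"dx": 0, "dy": 0, "dz": 0, "rx": 0, "ry": 0, "rz": 0, "claw": 1}]}}

```text
time_s: 8.35
ee_pos: [0.4499, -0.1312, 0.1614]
eef_rot: [3.135, 0.001, 1.464]
force: [8.6, 0.8, 5.7]
grip_width: 0.0174
grip_force: 25.0
```

{"fn": "step_arm", "kwargs": {"plan": [{"dx": 0, "dy": -0.055, "dz": 0.034, "rx": 0, "ry": 0, "rz": 0, "claw": 1}, {"dx": 0, "dy": -0.054, "dz": 0.037, "rx": 0, "ry": 0, "rz": 0, "claw": 1}, {"dx": 0, "dy": 0, "dz": 0, "rx": 0, "ry": 0, "rz": 0, "claw": 1}]}}

```text
time_s: 8.65
ee_pos: [0.4392, -0.13, 0.1541]
eef_rot: [3.135, 0.001, 1.464]
force: [9.6, 1.4, 5.9]
grip_width: 0.0174
grip_force: 25.0
```

{"fn": "step_arm", "kwargs": {"plan": [{"dx": 0, "dy": -0.025, "dz": 0.018, "rx": 0, "ry": 0, "rz": 0, "claw": 1}, {"dx": 0, "dy": 0, "dz": 0, "rx": 0, "ry": 0, "rz": 0, "claw": 1}]}}

```text
time_s: 8.85
ee_pos: [0.4371, -0.1298, 0.1525]
eef_rot: [3.134, 0.001, 1.464]
force: [9.7, 1.0, 5.1]
grip_width: 0.0173
grip_force: 25.0
```

{"fn": "step_arm", "kwargs": {"plan": [{"dx": 0, "dy": -0.025, "dz": 0.019, "rx": 0, "ry": 0, "rz": 0, "claw": 1}, {"dx": 0, "dy": 0, "dz": 0, "rx": 0, "ry": 0, "rz": 0, "claw": 1}]}}

```text
time_s: 9.05
ee_pos: [0.4366, -0.1298, 0.1522]
eef_rot: [3.129, 0.001, 1.464]
force: [18.3, 3.1, 11.5]
grip_width: 0.0173
grip_force: 25.0
```

{"fn": "step_arm", "kwargs": {"plan": [{"dx": 0, "dy": -0.02, "dz": 0.016, "rx": 0, "ry": 0, "rz": 0, "claw": 1}, {"dx": 0, "dy": 0, "dz": 0, "rx": 0, "ry": 0, "rz": 0, "claw": 1}]}}

```text
time_s: 9.25
ee_pos: [0.4362, -0.1298, 0.1519]
eef_rot: [3.124, 0.002, 1.464]
force: [25.9, 5.5, 19.8]
grip_width: 0.0173
grip_force: 25.0
```

The force rises and the position holds, so the stop is reached. Now I ease it back at about 0.25 rad/s.

{"fn": "step_arm", "kwargs": {"plan": [{"dx": 0, "dy": 0.025, "dz": -0.019, "rx": 0, "ry": 0, "rz": 0, "claw": 1}, {"dx": 0, "dy": 0.023, "dz": -0.017, "rx": 0, "ry": 0, "rz": 0, "claw": 1}, {"dx": 0, "dy": 0.022, "dz": -0.017, "rx": 0, "ry": 0, "rz": 0, "claw": 1}, {"dx": 0, "dy": 0.027, "dz": -0.019, "rx": 0, "ry": 0, "rz": 0, "claw": 1}, {"dx": 0, "dy": 0.027, "dz": -0.018, "rx": 0, "ry": 0, "rz": 0, "claw": 1}, {"dx": 0, "dy": 0.027, "dz": -0.017, "rx": 0, "ry": 0, "rz": 0, "claw": 1}, {"dx": 0, "dy": 0.028, "dz": -0.017, "rx": 0, "ry": 0, "rz": 0, "claw": 1}, {"dx": 0, "dy": 0.028, "dz": -0.016, "rx": 0, "ry": 0, "rz": 0, "claw": 1}, {"dx": 0, "dy": 0.029, "dz": -0.015, "rx": 0, "ry": 0, "rz": 0, "claw": 1}, {"dx": 0, "dy": 0.029, "dz": -0.015, "rx": 0, "ry": 0, "rz": 0, "claw": 1}]}}

```text
time_s: 10.25
ee_pos: [0.458, -0.1322, 0.1646]
eef_rot: [3.139, 0.001, 1.464]
force: [7.6, -2.2, -4.7]
grip_width: 0.0172
grip_force: 25.0
```

{"fn": "step_arm", "kwargs": {"plan": [{"dx": 0, "dy": 0.029, "dz": -0.014, "rx": 0, "ry": 0, "rz": 0, "claw": 1}, {"dx": 0, "dy": 0.03, "dz": -0.013, "rx": 0, "ry": 0, "rz": 0, "claw": 1}, {"dx": 0, "dy": 0.03, "dz": -0.013, "rx": 0, "ry": 0, "rz": 0, "claw": 1}, {"dx": 0, "dy": 0.03, "dz": -0.012, "rx": 0, "ry": 0, "rz": 0, "claw": 1}, {"dx": 0, "dy": 0.031, "dz": -0.011, "rx": 0, "ry": 0, "rz": 0, "claw": 1}, {"dx": 0, "dy": 0.031, "dz": -0.01, "rx": 0, "ry": 0, "rz": 0, "claw": 1}, {"dx": 0, "dy": 0.031, "dz": -0.01, "rx": 0, "ry": 0, "rz": 0, "claw": 1}, {"dx": 0, "dy": 0.031, "dz": -0.008, "rx": 0, "ry": 0, "rz": 0, "claw": 1}, {"dx": 0, "dy": 0.032, "dz": -0.008, "rx": 0, "ry": 0, "rz": 0, "claw": 1}, {"dx": 0, "dy": 0.032, "dz": -0.007, "rx": 0, "ry": 0, "rz": 0, "claw": 1}]}}

```text
time_s: 11.25
ee_pos: [0.4881, -0.1355, 0.1752]
eef_rot: [3.14, 0.001, 1.464]
force: [4.7, -3.5, -2.0]
grip_width: 0.0172
grip_force: 25.0
```

{"fn": "step_arm", "kwargs": {"plan": [{"dx": 0, "dy": 0.032, "dz": -0.006, "rx": 0, "ry": 0, "rz": 0, "claw": 1}, {"dx": 0, "dy": 0.032, "dz": -0.005, "rx": 0, "ry": 0, "rz": 0, "claw": 1}, {"dx": 0, "dy": 0.032, "dz": -0.004, "rx": 0, "ry": 0, "rz": 0, "claw": 1}, {"dx": 0, "dy": 0.032, "dz": -0.003, "rx": 0, "ry": 0, "rz": 0, "claw": 1}, {"dx": 0, "dy": 0.033, "dz": -0.002, "rx": 0, "ry": 0, "rz": 0, "claw": 1}, {"dx": 0, "dy": 0.033, "dz": -0.001, "rx": 0, "ry": 0, "rz": 0, "claw": 1}, {"dx": 0, "dy": 0.033, "dz": 0, "rx": 0, "ry": 0, "rz": 0, "claw": 1}, {"dx": 0, "dy": 0.033, "dz": 0, "rx": 0, "ry": 0, "rz": 0, "claw": 1}, {"dx": 0, "dy": 0.032, "dz": 0.001, "rx": 0, "ry": 0, "rz": 0, "claw": 1}, {"dx": 0, "dy": 0.032, "dz": 0.002, "rx": 0, "ry": 0, "rz": 0, "claw": 1}]}}

```text
time_s: 12.25
ee_pos: [0.52, -0.1387, 0.1768]
eef_rot: [-3.141, 0.0, 1.464]
force: [1.5, -4.4, -1.1]
grip_width: 0.0171
grip_force: 25.0
```

{"fn": "step_arm", "kwargs": {"plan": [{"dx": 0, "dy": 0.032, "dz": 0.002, "rx": 0, "ry": 0, "rz": 0, "claw": 1}, {"dx": 0, "dy": 0.032, "dz": 0.003, "rx": 0, "ry": 0, "rz": 0, "claw": 1}, {"dx": 0, "dy": 0.032, "dz": 0.004, "rx": 0, "ry": 0, "rz": 0, "claw": 1}, {"dx": 0, "dy": 0.032, "dz": 0.005, "rx": 0, "ry": 0, "rz": 0, "claw": 1}, {"dx": 0, "dy": 0.032, "dz": 0.005, "rx": 0, "ry": 0, "rz": 0, "claw": 1}, {"dx": 0, "dy": 0.032, "dz": 0.006, "rx": 0, "ry": 0, "rz": 0, "claw": 1}, {"dx": 0, "dy": 0.032, "dz": 0.007, "rx": 0, "ry": 0, "rz": 0, "claw": 1}, {"dx": 0, "dy": 0.031, "dz": 0.008, "rx": 0, "ry": 0, "rz": 0, "claw": 1}, {"dx": 0, "dy": 0.031, "dz": 0.009, "rx": 0, "ry": 0, "rz": 0, "claw": 1}, {"dx": 0, "dy": 0.031, "dz": 0.009, "rx": 0, "ry": 0, "rz": 0, "claw": 1}]}}

```text
time_s: 13.25
ee_pos: [0.5517, -0.142, 0.1711]
eef_rot: [3.141, -0.0, 1.464]
force: [1.5, -2.6, 0.5]
grip_width: 0.0173
grip_force: 25.0
```

{"fn": "step_arm", "kwargs": {"plan": [{"dx": 0, "dy": 0.031, "dz": 0.009, "rx": 0, "ry": 0, "rz": 0, "claw": 1}, {"dx": 0, "dy": 0.031, "dz": 0.01, "rx": 0, "ry": 0, "rz": 0, "claw": 1}, {"dx": 0, "dy": 0.031, "dz": 0.01, "rx": 0, "ry": 0, "rz": 0, "claw": 1}, {"dx": 0, "dy": 0.02, "dz": 0.008, "rx": 0, "ry": 0, "rz": 0, "claw": 1}, {"dx": 0, "dy": 0.02, "dz": 0.006, "rx": 0, "ry": 0, "rz": 0, "claw": 1}, {"dx": 0, "dy": 0.02, "dz": 0.004, "rx": 0, "ry": 0, "rz": 0, "claw": 1}, {"dx": 0, "dy": 0, "dz": 0, "rx": 0, "ry": 0, "rz": 0, "claw": 1}, {"dx": 0, "dy": 0, "dz": 0, "rx": 0, "ry": 0, "rz": 0, "claw": 1}]}}

```text
time_s: 14.05
ee_pos: [0.5661, -0.1436, 0.166]
eef_rot: [-3.14, -0.0, 1.464]
force: [-3.2, -1.3, -2.2]
grip_width: 0.0172
grip_force: 25.0
```

{"fn": "step_arm", "kwargs": {"plan": [{"dx": 0, "dy": 0, "dz": 0, "rx": 0, "ry": 0, "rz": 0, "claw": 0.3}, {"dx": 0, "dy": 0, "dz": 0, "rx": 0, "ry": 0, "rz": 0, "claw": 0.3}, {"dx": 0, "dy": 0, "dz": 0, "rx": 0, "ry": 0, "rz": 0, "claw": 0.3}, {"dx": 0, "dy": 0, "dz": 0, "rx": 0, "ry": 0, "rz": 0, "claw": 0.3}, {"dx": 0, "dy": 0, "dz": 0, "rx": 0, "ry": 0, "rz": 0, "claw": 0.3}, {"dx": 0, "dy": 0, "dz": -0.1, "rx": 0, "ry": 0, "rz": 0, "claw": 0.3}, {"dx": 0, "dy": 0, "dz": -0.2, "rx": 0, "ry": 0, "rz": 0, "claw": 0.3}, {"dx": 0, "dy": 0, "dz": -0.2, "rx": 0, "ry": 0, "rz": 0, "claw": 0.3}, {"dx": 0, "dy": 0, "dz": 0, "rx": 0, "ry": 0, "rz": 0, "claw": 0.3}]}}

```text
time_s: 14.95
ee_pos: [0.5676, -0.1439, 0.2197]
eef_rot: [3.137, 0.001, 1.464]
force: [0.3, 0.2, 0.1]
grip_width: 0.0657
grip_force: 0.0
```

Run:
```python
from h import *; import m,m2
o=telemetry.get_obs(); print(o["ee_pos"],o["eef_rot"],o["grip_width"])
p=viewer.camera("scene"); m2.go(p); q=dict(np.load("scene0.npz")); m2.go(q)
```

```text
[ 0.56756096 -0.14390567  0.21967057] [3.13663830e+00 9.71485987e-04 1.46414647e+00] 0.06573741536583323
cap 58 [ 0.4814 -0.2552  0.1125] [0.0216 0.0201 0.0067]
press [array([ 482.4, -246.4]), array([122.4, 132.5]), np.float64(85.9)]
handle 204 [array([ 568.7, -152. ]), array([73.6, 16.2]), np.float64(84.3)] [0.1719 0.1764] [ 0.5692 -0.1517  0.1719]
cap 53 [ 0.4813 -0.2555  0.1132] [0.0185 0.0194 0.0084]
press [array([ 482.1, -245.1]), array([121.3, 131.6]), np.float64(84.0)]
handle 256 [array([ 568.5, -151.2]), array([75.1, 16.3]), np.float64(82.8)] [0.1729 0.1772] [ 0.5696 -0.1514  0.1729]
```

{"fn": "step_arm", "kwargs": {"plan": [{"dx": -0.3, "dy": -0.19, "dz": 0, "rx": 0, "ry": 0, "rz": 0, "claw": 0.3}, {"dx": -0.3, "dy": -0.19, "dz": 0, "rx": 0, "ry": 0, "rz": 0, "claw": 0.3}, {"dx": -0.3, "dy": -0.19, "dz": 0, "rx": 0, "ry": 0, "rz": 0, "claw": 0.3}, {"dx": -0.287, "dy": -0.184, "dz": 0, "rx": 0, "ry": 0, "rz": 0, "claw": 0.3}, {"dx": 0, "dy": 0, "dz": 0, "rx": 0, "ry": 0, "rz": 0, "claw": 0.3}, {"dx": 0, "dy": 0, "dz": 0.2, "rx": 0, "ry": 0, "rz": 0, "claw": 0.3}, {"dx": 0, "dy": 0, "dz": 0.2, "rx": 0, "ry": 0, "rz": 0, "claw": 0.3}, {"dx": 0, "dy": 0, "dz": 0.2, "rx": 0, "ry": 0, "rz": 0, "claw": 0.3}, {"dx": 0, "dy": 0, "dz": 0, "rx": 0, "ry": 0, "rz": 0, "claw": 0.3}, {"dx": 0, "dy": 0, "dz": 0, "rx": 0, "ry": 0, "rz": 0, "claw": 0.3}]}}

```text
time_s: 16.0
ee_pos: [0.4792, -0.2532, 0.1564]
eef_rot: [-3.141, -0.0, 1.464]
force: [0.2, -0.7, 0.5]
grip_width: 0.066
grip_force: 0.0
```

{"fn": "step_arm", "kwargs": {"plan": [{"dx": -0.005, "dy": 0.01, "dz": 0.2, "rx": 0, "ry": 0, "rz": 0, "claw": 0.3}, {"dx": 0, "dy": 0, "dz": 0.2, "rx": 0, "ry": 0, "rz": 0, "claw": 0.3}, {"dx": 0, "dy": 0, "dz": 0.2, "rx": 0, "ry": 0, "rz": 0, "claw": 0.3}, {"dx": 0, "dy": 0, "dz": 0.15, "rx": 0, "ry": 0, "rz": 0, "claw": 0.3}, {"dx": 0, "dy": 0, "dz": 0.03, "rx": 0, "ry": 0, "rz": 0, "claw": 0.3}, {"dx": 0, "dy": 0, "dz": 0, "rx": 0, "ry": 0, "rz": 0, "claw": 0.5}, {"dx": 0, "dy": 0, "dz": 0, "rx": 0, "ry": 0, "rz": 0, "claw": 0.65}, {"dx": 0, "dy": 0, "dz": 0, "rx": 0, "ry": 0, "rz": 0, "claw": 0.65}], "grip_force": 15}}

```text
time_s: 16.8
ee_pos: [0.4804, -0.2545, 0.0794]
eef_rot: [3.14, 0.001, 1.464]
force: [0.4, 0.4, 1.3]
grip_width: 0.0454
grip_force: 0.0
```

{"fn": "step_arm", "kwargs": {"plan": [{"dx": 0, "dy": 0, "dz": 0, "rx": 0, "ry": 0, "rz": 0, "claw": 1}, {"dx": 0, "dy": 0, "dz": 0, "rx": 0, "ry": 0, "rz": 0, "claw": 1}, {"dx": 0, "dy": 0, "dz": 0, "rx": 0, "ry": 0, "rz": 0, "claw": 1}, {"dx": 0, "dy": 0, "dz": 0, "rx": 0, "ry": 0, "rz": 0, "claw": 1}]}}

```text
time_s: 17.2
ee_pos: [0.48, -0.2543, 0.0785]
eef_rot: [3.141, 0.0, 1.464]
force: [-0.3, 0.3, 2.5]
grip_width: 0.0227
grip_force: 15.0
```

{"fn": "step_arm", "kwargs": {"plan": [{"dx": 0, "dy": 0, "dz": 0, "rx": 0, "ry": 0, "rz": 0, "claw": 1}, {"dx": 0, "dy": 0, "dz": -0.05, "rx": 0, "ry": 0, "rz": 0, "claw": 1}, {"dx": 0, "dy": 0, "dz": -0.1, "rx": 0, "ry": 0, "rz": 0, "claw": 1}, {"dx": 0, "dy": 0, "dz": -0.2, "rx": 0, "ry": 0, "rz": 0, "claw": 1}, {"dx": 0, "dy": 0, "dz": -0.3, "rx": 0, "ry": 0, "rz": 0, "claw": 1}, {"dx": 0, "dy": 0, "dz": -0.3, "rx": 0, "ry": 0, "rz": 0, "claw": 1}, {"dx": 0, "dy": 0, "dz": -0.3, "rx": 0, "ry": 0, "rz": 0, "claw": 1}, {"dx": 0, "dy": 0, "dz": -0.25, "rx": 0, "ry": 0, "rz": 0, "claw": 1}, {"dx": 0, "dy": 0, "dz": 0, "rx": 0, "ry": 0, "rz": 0, "claw": 1}, {"dx": 0, "dy": 0, "dz": 0, "rx": 0, "ry": 0, "rz": 0, "claw": 1}]}}

```text
time_s: 18.2
ee_pos: [0.4798, -0.2541, 0.2286]
eef_rot: [3.141, 0.0, 1.464]
force: [0.0, 0.6, -0.9]
grip_width: 0.0223
grip_force: 15.0
```

Run:
```python
from h import *
p=wrist("w4"); s=viewer.camera("side"); np.savez("side1.npz",**s)
rec(s,["vial"])
a=s["img"][200:330,290:400,::-1]; cv2.imwrite("pics/s1.png",cv2.resize(a,None,fx=4.5,fy=4.5,interpolation=2))
# window from original views: dark pixels on the reader top, ray ∩ z=0.055
for n,(l,t,r,b) in dict(scene=(376,186,428,225),side=(297,173,339,195)).items():
    q=dict(np.load(f"{n}0.npz")); R,tt=q["R"],q["t"]; g=cv2.resize(q["img"][t:b,l:r].max(-1),None,fx=8,fy=8,interpolation=2)
    c=-R.T@tt; 
    k,lab,st,ce=cv2.connectedComponentsWithStats((g<90).astype(np.uint8)); h,w=g.shape
    for i in range(1,k):
        x,y,ww,hh,A=st[i]
        if A>800 and x>0 and y>0 and x+ww<w and y+hh<h:
            u,v=(ce[i]+.5)/8-.5+[l,t]; d=R.T@np.array([(u-q["cx"])/q["fx"],(v-q["cy"])/q["fy"],1]); print(n,A/64,u,v,(c+d*(.055-c[2])/d[2]).round(4))
```

```text
{'time_s': 18.2, 'ee_pos': [0.4798, -0.2541, 0.2286], 'eef_rot': [3.1412, 0.0002, 1.4641], 'force': [0.029, 0.5506, -0.9267], 'qpos': [-0.5546, 0.2791, 1.5333, -0.0, 1.3288, -0.4479]}
vial 0.59 [334, 198, 348, 230] [ 0.48  -0.265  0.237]
vial 0.58 [342, 200, 366, 252] [ 0.58  -0.037  0.043]
scene 46.78125 403.439128256513 201.2312959251837 [0.5278 0.2373 0.055 ]
side 14.296875 317.95621584699455 178.99214480874318 [0.527  0.2406 0.055 ]
side 22.5625 302.5539300554017 189.03263504155126 [0.4652 0.1819 0.055 ]
```

View pics/s1.png

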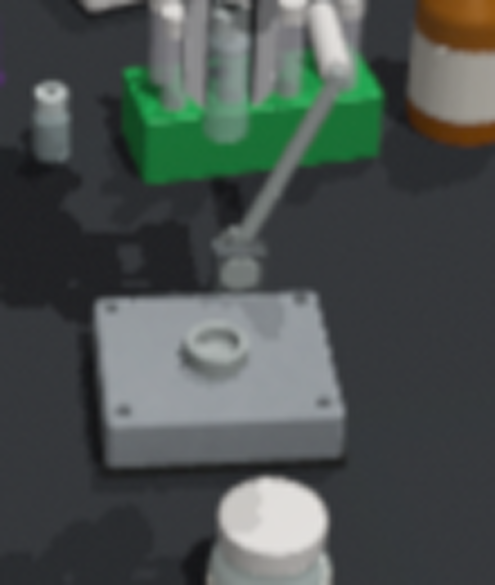

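The side crop shows the nest empty at crop (215,350), the vial held upright at (228,90) and the lever at home. From the scene and side pictures the window is at about (0.5275, 0.239). I carry the vial over the rack with its underside at about 0.19 m.

{"fn": "step_arm", "kwargs": {"plan": [{"dx": 0.15, "dy": 0, "dz": 0, "rx": 0, "ry": 0, "rz": 0, "claw": 1}, {"dx": 0.3, "dy": 0, "dz": 0, "rx": 0, "ry": 0, "rz": 0, "claw": 1}, {"dx": 0.4, "dy": 0, "dz": 0, "rx": 0, "ry": 0, "rz": 0, "claw": 1}, {"dx": 0.4, "dy": 0, "dz": 0, "rx": 0, "ry": 0, "rz": 0, "claw": 1}, {"dx": 0.4, "dy": 0, "dz": 0, "rx": 0, "ry": 0, "rz": 0, "claw": 1}, {"dx": 0.4, "dy": 0, "dz": 0, "rx": 0, "ry": 0, "rz": 0, "claw": 1}, {"dx": 0.4, "dy": 0, "dz": 0, "rx": 0, "ry": 0, "rz": 0, "claw": 1}, {"dx": 0.4, "dy": 0, "dz": 0, "rx": 0, "ry": 0, "rz": 0, "claw": 1}, {"dx": 0.4, "dy": 0, "dz": 0, "rx": 0, "ry": 0, "rz": 0, "claw": 1}, {"dx": 0.2, "dy": 0, "dz": 0, "rx": 0, "ry": 0, "rz": 0, "claw": 1}]}}

```text
time_s: 19.35
ee_pos: [0.5159, 0.0923, 0.2278]
eef_rot: [-3.141, -0.0, 1.466]
force: [0.7, -1.4, -0.5]
grip_width: 0.0227
grip_force: 15.0
```

{"fn": "step_arm", "kwargs": {"plan": [{"dx": 0.2, "dy": 0, "dz": 0, "rx": 0, "ry": 0, "rz": 0, "claw": 1}, {"dx": 0, "dy": 0, "dz": 0, "rx": 0, "ry": 0, "rz": 0, "claw": 1}, {"dx": 0, "dy": 0, "dz": 0, "rx": 0, "ry": 0, "rz": 0, "claw": 1}, {"dx": 0, "dy": 0, "dz": 0, "rx": 0, "ry": 0, "rz": 0, "claw": 1}]}}

```text
time_s: 19.75
ee_pos: [0.5185, 0.1082, 0.2282]
eef_rot: [-3.141, 0.0, 1.464]
force: [-0.3, -0.4, -0.8]
grip_width: 0.0224
grip_force: 15.0
```

```bash
cat > w.py <<'E'
from h import *
def win(p,box=None):
    R,t=p["R"],p["t"]; c=-R.T@t; v,u=np.mgrid[:400,:640]
    d=np.stack([(u-p["cx"])/p["fx"],(v-p["cy"])/p["fy"],np.ones(u.shape)],-1)@R; X=c+d*((.055-c[2])/d[...,2])[...,None]
    i=p["img"].max(-1); near=np.hypot(X[...,0]-.5275,X[...,1]-.239)<.03
    k,lab,st,ce=cv2.connectedComponentsWithStats((near&(i<85)).astype(np.uint8))
    for j in range(1,k):
        if st[j][4]>30:
            m=lab==j; print("win",st[j],X[m].mean(0).round(4),np.ptp(X[m],0).round(4))
    P,ok=cloud(p); m=ok&(abs(P[...,0]-.53)<.09)&(abs(P[...,1]-.24)<.08)&(abs(P[...,2]-.055)<.006)&(i>100)
    print("top z",np.median(P[m][:,2]) if m.any() else None)
E
python3 - <<'E'
from w import *
p=wrist("w5"); win(p); rec(p,["window","reader"])
E
```

```text
{'time_s': 19.75, 'ee_pos': [0.5185, 0.1082, 0.2282], 'eef_rot': [-3.1412, 0.0002, 1.4636], 'force': [-0.3024, -0.3521, -0.8483], 'qpos': [0.1366, 0.2503, 1.5705, -0.0001, 1.3211, 0.2438]}
top z 0.0563616810649067
window 0.95 [55, 121, 220, 269] [0.348 0.12  0.057]
window 0.77 [0, 1, 98, 59] [0.295 0.275 0.039]
window 0.7 [226, 3, 382, 112] [0.521 0.226 0.057]
reader 0.95 [54, 124, 217, 268] [0.346 0.119 0.058]
reader 0.87 [226, 0, 384, 117] [0.522 0.225 0.057]
reader 0.75 [0, 0, 93, 59] [0.296 0.275 0.044]
```

View pics/w5.png

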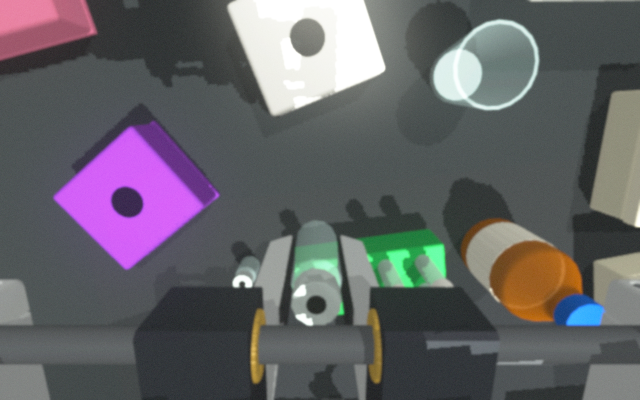

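The wrist picture shows the white reader with its window at (308,37), and the vial upright between the fingers with its cap at (316,303).

```bash
sed -i 's/i<85/i<140/' w.py
python3 - <<'E'
from w import *
p=dict(np.load("w5.npz")); print(p["img"][37,308],p["img"][37,345]); win(p)
E
```

```text
[129 129 122] [255 255 255]
win [291  21  32  35 811] [0.5245 0.2403 0.055 ] [0.027  0.0275 0.    ]
top z 0.0563616810649067
```

```bash
sed -i 's/i<140/i<190/' w.py
python3 - <<'E'
from w import *
p=dict(np.load("w5.npz")); win(p); p["t"]=p["t"]
# vial axis: depth of cap top in the tool-held pose
P,ok=cloud(p); m=ok&(np.hypot(P[...,0]-.5185,P[...,1]-.108)<.014)&(P[...,2]>.255); q=P[m]; print(((q.min(0)+q.max(0))/2).round(4),q.max(0).round(4),m.sum(), np.percentile(q,[3,97],0).round(4))
E
```

```text
win [ 290   19   35   38 1030] [0.5253 0.2415 0.055 ] [0.0294 0.0299 0.    ]
top z 0.0563616810649067
[0.5185 0.1086 0.2873] [0.5319 0.1185 0.3195] 3362 [[0.5057 0.1007 0.2568]
 [0.5315 0.1177 0.3126]]
```

{"fn": "step_arm", "kwargs": {"plan": [{"dx": 0.2, "dy": 0, "dz": 0, "rx": 0, "ry": 0, "rz": 0, "claw": 1}, {"dx": 0.3, "dy": 0.01, "dz": 0, "rx": 0, "ry": 0, "rz": 0, "claw": 1}, {"dx": 0.15, "dy": 0, "dz": 0, "rx": 0, "ry": 0, "rz": 0, "claw": 1}, {"dx": 0, "dy": 0, "dz": 0, "rx": 0, "ry": 0, "rz": 0, "claw": 1}, {"dx": 0, "dy": 0, "dz": 0, "rx": 0, "ry": 0, "rz": 0, "claw": 1}, {"dx": 0, "dy": 0, "dz": 0, "rx": 0, "ry": 0, "rz": 0, "claw": 1}]}}

```text
time_s: 20.5
ee_pos: [0.5267, 0.1723, 0.2284]
eef_rot: [-3.142, 0.0, 1.463]
force: [0.5, -0.2, -0.5]
grip_width: 0.0225
grip_force: 15.0
```

Run:
```python
from w import *
p=wrist("w6"); win(p)
```

```text
{'time_s': 20.5, 'ee_pos': [0.5267, 0.1723, 0.2284], 'eef_rot': [-3.1416, 0.0002, 1.4633], 'force': [0.466, -0.2031, -0.51], 'qpos': [0.2501, 0.3047, 1.5008, -0.0002, 1.3362, 0.3576]}
win [289  98  33  33 847] [0.5246 0.2415 0.055 ] [0.0293 0.0287 0.    ]
top z 0.056390857079185334
```

{"fn": "step_arm", "kwargs": {"plan": [{"dx": 0.2, "dy": -0.03, "dz": 0, "rx": 0, "ry": 0, "rz": 0, "claw": 1}, {"dx": 0.3, "dy": -0.04, "dz": 0, "rx": 0, "ry": 0, "rz": 0, "claw": 1}, {"dx": 0.184, "dy": -0.021, "dz": 0, "rx": 0, "ry": 0, "rz": 0, "claw": 1}, {"dx": 0, "dy": 0, "dz": 0, "rx": 0, "ry": 0, "rz": 0, "claw": 1}, {"dx": 0, "dy": 0, "dz": 0.2, "rx": 0, "ry": 0, "rz": 0, "claw": 1}, {"dx": 0, "dy": 0, "dz": 0.3, "rx": 0, "ry": 0, "rz": 0, "claw": 1}, {"dx": 0, "dy": 0, "dz": 0.3, "rx": 0, "ry": 0, "rz": 0, "claw": 1}, {"dx": 0, "dy": 0, "dz": 0.2, "rx": 0, "ry": 0, "rz": 0, "claw": 1}, {"dx": 0, "dy": 0, "dz": 0.1, "rx": 0, "ry": 0, "rz": 0, "claw": 1}, {"dx": 0, "dy": 0, "dz": 0, "rx": 0, "ry": 0, "rz": 0, "claw": 1}]}}

```text
time_s: 21.55
ee_pos: [0.5247, 0.2412, 0.1176]
eef_rot: [-3.14, 0.001, 1.463]
force: [0.5, 0.0, 0.7]
grip_width: 0.0225
grip_force: 15.0
```

{"fn": "step_arm", "kwargs": {"plan": [{"dx": 0, "dy": 0, "dz": 0, "rx": 0, "ry": 0, "rz": 0, "claw": 1}, {"dx": 0, "dy": 0, "dz": 0, "rx": 0, "ry": 0, "rz": 0, "claw": 1}]}}

```text
time_s: 21.75
ee_pos: [0.5255, 0.2422, 0.1197]
eef_rot: [3.14, -0.001, 1.464]
force: [0.5, -0.7, -0.9]
grip_width: 0.0228
grip_force: 15.0
```

{"fn": "step_arm", "kwargs": {"plan": [{"dx": 0, "dy": 0, "dz": 0.07, "rx": 0, "ry": 0, "rz": 0, "claw": 1}, {"dx": 0, "dy": 0, "dz": 0.06, "rx": 0, "ry": 0, "rz": 0, "claw": 1}, {"dx": 0, "dy": 0, "dz": 0.04, "rx": 0, "ry": 0, "rz": 0, "claw": 1}, {"dx": 0, "dy": 0, "dz": 0, "rx": 0, "ry": 0, "rz": 0, "claw": 1}, {"dx": 0, "dy": 0, "dz": 0, "rx": 0, "ry": 0, "rz": 0, "claw": 1}, {"dx": 0, "dy": 0, "dz": 0, "rx": 0, "ry": 0, "rz": 0, "claw": 1}]}}

```text
time_s: 22.35
ee_pos: [0.525, 0.2423, 0.1015]
eef_rot: [3.141, -0.0, 1.464]
force: [0.4, 0.1, -1.2]
grip_width: 0.0221
grip_force: 15.0
```

Run:
```python
from w import *
z=[]
for n in("scene","side","wrist"):
    z.append(telemetry.get_obs()["ee_pos"])
    p=wrist("w7") if n=="wrist" else viewer.camera(n); 
    P,ok=cloud(p); x,y,zz=P[...,0],P[...,1],P[...,2]
    m=ok&(np.hypot(x-.525,y-.241)<.018)&(zz>.057)&(zz<.085); 
    if m.any(): print(n,"vial low",m.sum(),np.percentile(zz[m],[0,3,10]).round(4),np.median(P[m],0).round(4))
    a=p["img"]
    if n=="side": cv2.imwrite("pics/s7.png",cv2.resize(a[125:215,270:370,::-1],None,fx=6,fy=6,interpolation=2)); rec(p,["vial"])
print(np.mean(z,0),np.round(z,4).tolist())
```

```text
scene vial low 52 [0.0574 0.0604 0.0632] [0.5316 0.2333 0.073 ]
side vial low 43 [0.0602 0.0645 0.0656] [0.5246 0.2311 0.0733]
vial 0.65 [315, 155, 324, 180] [0.527 0.228 0.106]
{'time_s': 22.5, 'ee_pos': [0.525, 0.2422, 0.1015], 'eef_rot': [3.1414, -0.0002, 1.4641], 'force': [-0.781, 0.2581, -0.09], 'qpos': [0.3689, 0.4853, 1.5612, 0.0001, 1.0949, 0.4756]}
wrist vial low 732 [0.057  0.0571 0.0572] [0.5259 0.2517 0.0679]
[0.52502527 0.24224929 0.10153492] [[0.525, 0.2423, 0.1015], [0.525, 0.2423, 0.1016], [0.525, 0.2422, 0.1015]]
```

View pics/s7.png

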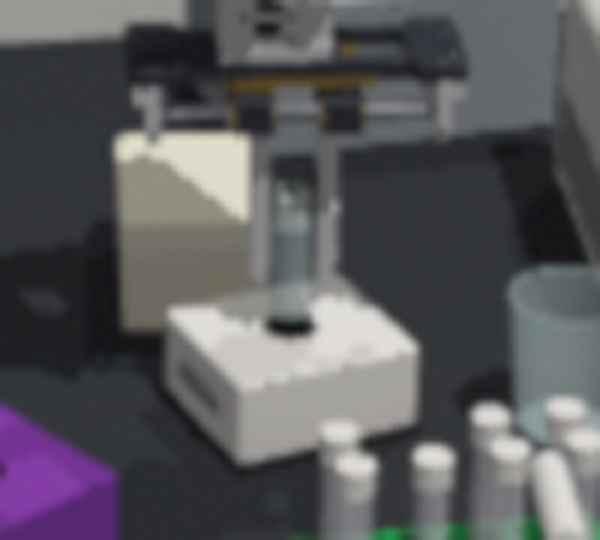

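The side crop shows the vial upright over the window at crop (290,325), with a visible gap to the glass. Pooling all the window estimates calls for a correction of about 1 mm before I hand in.

{"fn": "step_arm", "kwargs": {"plan": [{"dx": -0.01, "dy": 0.005, "dz": 0, "rx": 0, "ry": 0, "rz": 0, "claw": 1}, {"dx": 0, "dy": 0, "dz": 0, "rx": 0, "ry": 0, "rz": 0, "claw": 1}, {"dx": 0, "dy": 0, "dz": 0, "rx": 0, "ry": 0, "rz": 0, "claw": 1}, {"dx": 0, "dy": 0, "dz": 0, "rx": 0, "ry": 0, "rz": 0, "claw": 1}, {"dx": 0, "dy": 0, "dz": 0, "rx": 0, "ry": 0, "rz": 0, "claw": 1}]}}

```text
time_s: 23.05
ee_pos: [0.5253, 0.2412, 0.1014]
eef_rot: [-3.142, -0.0, 1.464]
force: [-0.2, 0.3, -1.1]
grip_width: 0.0224
grip_force: 15.0
```

```bash
python3 -c "
from station import hand_in,telemetry
print(telemetry.get_obs()['ee_pos']); print(hand_in())"
```

```text
[0.52533691 0.24117876 0.10135762]
the job is handed in; nothing more can be done
None
```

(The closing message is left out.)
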